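# Set up the sieve stack and the full grain jar at a jeweller's bench

## Task

Get the bench ready for grading a batch of casting grain: build the sieve stack on the shaker one sieve at a time, the blue one first into the receiver cup, then the yellow one on it, then the red one on top, each fully nested and level. Of the three identical jars only one is full: find it by lifting them and stand it upright in the middle of the cork pad of the wooden stand, leaving the empty jars standing on the bench. Do not knock over a jar or the cup of tools.

Things in the scene. Friction and masses are not known exactly. Their poses are not given: they have to be found in the camera images.
- shaker: Sieve shaker fixed to the bench, place and yaw vary; sizes in mm: grey housing 105 x 105, top at z 30, with a steel receiver cup on its middle. Origin: centre of underside, on the bench, z up. Cup: outer diameter 60, inner 52, floor z 36, rim z 58, open on top. A sieve nested in it has its origin 51 above this origin.
- sieve_blue: Loose round sieve, blue rim, fine mesh, 0.12 kg, upright. Origin: centre of underside, z up; sizes in mm. Tapered foot z 0 to 7 (diameter 41 below, 48 above); rim to grip z 7 to 33, outer diameter 60, inner 52, open on top, floor z 11. The foot drops into the mouth below and centres itself until rim rests on rim: origin then 26 above that of the sieve below. All three same size.
- sieve_yellow: Loose round sieve, yellow rim, medium mesh, 0.12 kg, upright. Origin: centre of underside, z up; sizes in mm. Tapered foot z 0 to 7 (diameter 41 below, 48 above); rim to grip z 7 to 33, outer diameter 60, inner 52, open on top, floor z 11. The foot drops into the mouth below and centres itself until rim rests on rim: origin then 26 above that of the sieve below. All three same size.
- sieve_red: Loose round sieve, red rim, coarse mesh, 0.12 kg, upright. Origin: centre of underside, z up; sizes in mm. Tapered foot z 0 to 7 (diameter 41 below, 48 above); rim to grip z 7 to 33, outer diameter 60, inner 52, open on top, floor z 11. The foot drops into the mouth below and centres itself until rim rests on rim: origin then 26 above that of the sieve below. All three same size.
- stand: Jar stand fixed to the bench, place and yaw vary; sizes in mm: dark wooden block 90 x 90 x 26 with a round cork pad, diameter 80, 4 thick, centred on it. Origin: centre of underside, on the bench, z up; cork top at z 30.
- jar_a: One of three identical closed jars: white, grey band, black lid; loose, upright. Sizes in mm: diameter 52 from z 0 to 60, lid diameter 49 from z 60 to 75. Origin: centre of underside, z up. One jar is full (0.38 to 0.52 kg), the other two empty (0.08 to 0.11 kg); only the weight tells which.
- jar_b: One of three identical closed jars: white, grey band, black lid; loose, upright. Sizes in mm: diameter 52 from z 0 to 60, lid diameter 49 from z 60 to 75. Origin: centre of underside, z up. One jar is full (0.38 to 0.52 kg), the other two empty (0.08 to 0.11 kg); only the weight tells which.
- jar_c: One of three identical closed jars: white, grey band, black lid; loose, upright. Sizes in mm: diameter 52 from z 0 to 60, lid diameter 49 from z 60 to 75. Origin: centre of underside, z up. One jar is full (0.38 to 0.52 kg), the other two empty (0.08 to 0.11 kg); only the weight tells which.
- cup: Lilac plastic cup, 68 mm wide, 85 mm high, with four thin tools (tweezers, files) that stick up to 153 mm and out to 35 mm from its axis; a loose bystander at the back of the bench. Origin: centre of underside, z up.
Not all that is in view belongs to the job. Leave any green or orange look-alike of the sieve_yellow alone.

How it is judged (in metres and radians):
On the way, in this order (a step that is already met when the one before it is completed fails the run):
1. the blue sieve is nested in the receiver cup of the shaker and let go (horizontal distance between sieve_blue and shaker below 0.0045 m and z of sieve_blue in the frame of shaker between 0.0485 and 0.0535 m and angle between sieve_blue's own z axis and vertical below 0.07 rad and contact force between sieve_blue and the fingers below 0.1 N), for 0.2 s.
2. the yellow sieve is nested in the blue sieve and let go (horizontal distance between sieve_yellow and sieve_blue below 0.0045 m and z of sieve_yellow in the frame of sieve_blue between 0.0235 and 0.0285 m and angle between sieve_yellow's own z axis and vertical below 0.07 rad and contact force between sieve_yellow and the fingers below 0.1 N), for 0.2 s.
3. the red sieve is nested in the yellow sieve and let go (horizontal distance between sieve_red and sieve_yellow below 0.0045 m and z of sieve_red in the frame of sieve_yellow between 0.0235 and 0.0285 m and angle between sieve_red's own z axis and vertical below 0.07 rad and contact force between sieve_red and the fingers below 0.1 N), for 0.2 s.
At the end, for the whole second after the job is handed in: Blue sieve nested in the receiver cup, yellow in blue, red in yellow (each within 4.5 mm of centre, seated to 2.5 mm, level to 4 degrees); full jar on the cork pad within 14 mm of its centre, empty jars upright on the bench, cup of tools standing; all at rest (horizontal distance between sieve_blue and shaker below 0.0045 m and z of sieve_blue in the frame of shaker between 0.0485 and 0.0535 m and angle between each of sieve_blue, sieve_yellow, sieve_red's own z axis and vertical below 0.07 rad and horizontal distance between sieve_yellow and sieve_blue below 0.0045 m and z of sieve_yellow in the frame of sieve_blue between 0.0235 and 0.0285 m and horizontal distance between sieve_red and sieve_yellow below 0.0045 m and z of sieve_red in the frame of sieve_yellow between 0.0235 and 0.0285 m and ((horizontal distance between jar_a and stand below 0.014 m and height (world z) of jar_a between 0.027 and 0.034 m and contact force between jar_a and stand above 2.4 N and height (world z) of each of jar_b, jar_c below 0.008 m) or (horizontal distance between jar_b and stand below 0.014 m and height (world z) of jar_b between 0.027 and 0.034 m and contact force between jar_b and stand above 2.4 N and height (world z) of each of jar_a, jar_c below 0.008 m) or (horizontal distance between jar_c and stand below 0.014 m and height (world z) of jar_c between 0.027 and 0.034 m and contact force between jar_c and stand above 2.4 N and height (world z) of each of jar_a, jar_b below 0.008 m)) and angle between each of jar_a, jar_b, jar_c's own z axis and vertical below 0.1 rad and linear speed of each of jar_a, jar_b, jar_c, sieve_blue, sieve_yellow, sieve_red below 0.02 m/s and angle between cup's own z axis and vertical below 0.35 rad); the robot touches nothing.
It fails at once if a jar is tipped over (more than 45 degrees) (angle between any of jar_a, jar_b, jar_c's own z axis and vertical above 0.785 rad).
It fails at once if the cup of tools is tipped over (more than 45 degrees) (angle between cup's own z axis and vertical above 0.785 rad).
It also fails if it takes over 125 s, if anything falls off the work surface, if the arm or the gripper's body presses on something with over 40 N, if the wrist force passes 120 N, or if a joint passes its speed limit or range.

## Robot

A 6-joint arm with a two-finger parallel gripper is mounted at the origin on the work surface. World frame = base frame: x ahead of the robot, y to its left, z up, the work surface at z = 0. Lengths are in m, angles in degrees, forces in N, time in s.
With the tool pointing down it reaches from about 0.4 to 0.825 m from the base axis. Payload 7 kg.
Tool frame: the origin (TCP) lies at the very end of the fingers, on their centre line; the grasp point (between the pads) lies 19 mm behind it; z points along the fingers, y is the line along which they close (so a half turn about z gives the same grasp; the last joint's range is limited). The gripper opens to 88 mm and grips with 3 to 60 N. Pads are 19 mm wide; open, the fingers measure 130 mm over their backs; the gripper's body (78 mm by 193 mm) begins 47 mm behind the grasp point.
Start: joints at [91.622, 20.546, 0.682, 0, -70.136, -16.507], TCP at [0.173, 0.652, 0.227] pointing down, gripper open.
Joint ranges: [-176.03, 176.03], [-82.01, 121.73], [-58.28, 71.71], [-173.87, 95.51], [-174.79, -0.11], [-173.66, 173.66]. Speed limits (degrees/s): [136.94, 136.94, 172.46, 180, 180, 180].

## Interface

Orientations are given as [roll, pitch, yaw] about the fixed x, y, z axes, in that order (R = Rz(yaw) Ry(pitch) Rx(roll)).
In Python, from plant import get_obs, snapshot, camera_params, close_job, boxes_of, cut_out, landmark_of gives the robot as it stands.
- The arm moves only by the shell command python3 -m inch 'ROWS' [OPENING]. ROWS is text: rows parted by semicolons, each of 6 numbers parted by spaces: the shift along the tool's x, y, z in units of 30 cm (1.0 is 30 cm), then the turn, a rotation vector about the tool's x, y, z in units of pi rad (1.0 is pi rad). A call has 1 to 10 rows; each row is the pose to reach, as a shift and turn from the pose commanded when the call began, along the tool's axes at that moment, turning the shorter way round; what a row does not reach only later rows make up. A row lasts 1/12 s, in which the tool goes at most 41.7 mm and 7.16 degrees, less where a joint would pass 70% of its speed; a pose out of reach is approached as far as the arm can. A call with a number of a shift or a turn outside -1 to 1 is refused whole. A call with a gripper value outside its range is refused whole. OPENING is the closure, from -1 (fully open) to 1 (shut), set as the call begins (- or left out, the last holds). The fingers move at their own pace and stop on an object; the grip force is fixed at half the most. Time passes only in rows, so rows that repeat a pose let the fingers close. It gives the time, the measured TCP pose, the force, the opening and the grip force at its end, in the units of the state.
- get_obs(): the state, without advancing time (a new reading comes with each control period).
- snapshot(name): name is "scene" or "top" or "wrist"; returns the picture (400x640x3 uint8, red, green, blue); there is no depth.
- camera_params(name): a dict with "mtx" (3x3 intrinsics, pixels), "rvec" (rotation vector, rad) and "tvec" (3), from world to camera coordinates, as OpenCV has them. Camera axes: x right, y down, z forward; pixel columns grow to the right and rows downward; lengths in m; the calibration is good to about 2 mm. A picture is of the moment at which its call begins: read the wrist's pose just before it. camera_params takes no time and is no camera call; for the wrist camera it gives the pose at the moment of the call.
- close_job(): hands the job in; it is judged then, once.
Trained networks look in the newest picture that a camera, given by its name, has taken for a name from the list of things; names that differ only in an ending like _2 or _b are one class to them, and where a whole thing is asked for, a point or a joint stands for the part that bears it (a point fixed in the world has none). Each returns a list of dicts, best first, with "p" (0 to 1); they miss things now and then, are a little off and sometimes report something else, mostly with a low value. They report only what shows in the picture. A call takes as long as a camera call. They do not tell look-alikes from the thing itself.
- boxes_of(camera, thing): "rect" ([left, top, width, height] in pixels, round what is visible of it).
- cut_out(camera, thing): "pixels" (400x640 bool, what is visible of it) and "rect" ([left, top, width, height] in pixels, round what is visible of it).
- landmark_of(camera, thing): "uv" ([column, row] in pixels: a listed point, or the origin of a listed thing).
The state is a dict: "clock": time; "joint_pos": joint angles; "qvel": joint speeds; "tau": joint torques, N m; "tool_pos": TCP position; "orientation": TCP orientation; "force": force on the tool from outside, world axes, zero at the start; "moment": the same for the moment, N m; "opening": finger opening in m; "gripper_force": force on a finger pad.
Only numpy, scipy, OpenCV 4.12 (cv2) and the standard library are available. Lean on these libraries where they do the work, as an engineer would, in place of code of your own. Each camera call takes 0.05 s, during which the arm holds its last target. There are 200 camera calls.

## Working session

There is one attempt and no reset: what is moved stays moved. The work goes in short steps, Python scripts to look and compute and a shell command to move; the robot and the scene stay as the last step left them, time stands still between calls to the robot, and variables do not carry over. Pictures are saved under pics/ and viewed, at most 14 in all, crops included, and the job is handed in when it is done.

```bash
mkdir -p pics; ls; python3 - <<'E'
from plant import *
import cv2,numpy as np
o=get_obs();print({k:np.round(v,3) for k,v in o.items()})
for c in ("scene","top","wrist"):
    im=snapshot(c);cv2.imwrite(f"pics/{c}0.png",im[:,:,::-1])
    p=camera_params(c);R=cv2.Rodrigues(np.array(p["rvec"]))[0];print(c,np.round(-R.T@np.array(p["tvec"]).ravel(),3),np.round(R[2],2),np.array(p["mtx"])[0,0])
E
```

```text
pics
{'clock': np.float64(0.0), 'joint_pos': array([ 9.1621e+01,  2.0590e+01,  6.3200e-01, -2.1000e-02, -7.0138e+01,
       -1.6507e+01]), 'qvel': array([-0.027, -0.061, -0.03 ,  0.024,  0.005,  0.09 ]), 'tau': array([-0.0000e+00, -5.8271e+01,  2.9305e+01,  6.9970e+00,  7.0000e-03,
       -0.0000e+00]), 'tool_pos': array([0.173, 0.652, 0.226]), 'orientation': array([ 1.79902e+02, -8.00000e-03, -1.48930e+01]), 'force': array([ 0.066,  0.022, -0.061]), 'moment': array([ 0.045, -0.008,  0.005]), 'gripper_force': np.float64(0.0), 'opening': np.float64(0.088)}
scene [ 1.123 -0.308  0.973] [-0.54  0.28 -0.8 ] 512.2517324061976
top [0.32  0.007 0.872] [ 0.23 -0.01 -0.97] 409.24541284208124
wrist [0.249 0.633 0.384] [-0.28  0.07 -0.96] 353.1029261766325
```

View pics/scene0.png

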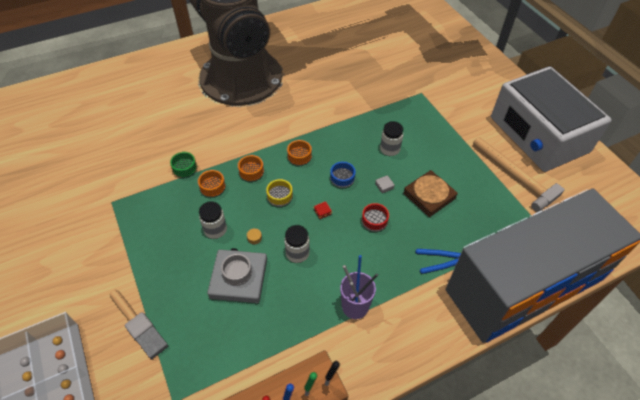

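View pics/top0.png

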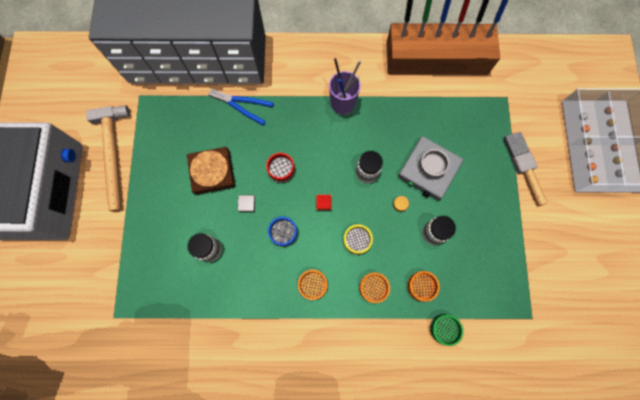

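The top view shows blue (283,232), yellow (358,239), red (281,167), the stand (210,170), the shaker (432,166), and jars at (205,247), (370,165) and (440,230). The cup of tools is at (344,95), and the orange and green look-alikes are at the bottom.

```bash
cat > h.py <<'E'
from plant import *
import cv2,numpy as np
from scipy.optimize import least_squares
from scipy.spatial.transform import Rotation as Ro
a=np.linspace(0,2*np.pi,48,endpoint=False)
def circ(r,z): return np.c_[r*np.cos(a),r*np.sin(a),0*a+z]
def sq(h,z): return np.array([[x,y,z] for x in(-h,h) for y in(-h,h)])
SH=dict(sieve=np.r_[circ(.0205,0),circ(.03,.007),circ(.03,.033)],jar=np.r_[circ(.026,0),circ(.026,.06),circ(.0245,.075)],
 stand=np.r_[sq(.045,0),sq(.045,.026),circ(.04,.03)],shaker=np.r_[sq(.0525,0),sq(.0525,.03),circ(.03,.058)],
 rim=circ(.03,.058),cork=circ(.04,.03))
def proj(P,X): return cv2.projectPoints(np.asarray(X,float),np.array(P["rvec"],float),np.array(P["tvec"],float),np.array(P["mtx"],float),None)[0][:,0]
def ray(P,uv,z):
    R=cv2.Rodrigues(np.array(P["rvec"],float))[0];c=-R.T@np.array(P["tvec"],float).ravel()
    d=R.T@np.linalg.inv(P["mtx"])@np.array([uv[0],uv[1],1.]);return (c+d*(z-c[2])/d[2])[:2]
def hull(p): 
    h=cv2.convexHull(p.astype(np.float32));m=cv2.moments(h);return np.array([m["m10"]/m["m00"],m["m01"]/m["m00"]]),m["m00"]
def locate(P,mask,shape,z0=0):
    "xy of a thing of the known shape from its mask; also area ratio seen/expected"
    ys,xs=np.nonzero(mask);c,A=hull(np.c_[xs,ys]);S=SH[shape]
    f=lambda q:hull(proj(P,S+[q[0],q[1],z0]))[0]-c
    r=least_squares(f,ray(P,c,z0+.02),diff_step=1e-3,x_scale=.01);return r.x,A/hull(proj(P,S+[*r.x,z0]))[1]
def togo(xy,yaw=None,z=None):
    "row to reach world xy, finger yaw (tool rpy 180,0,yaw), z from now"
    o=get_obs();R=Ro.from_euler("xyz",o["orientation"],degrees=True);t=np.array(o["tool_pos"])
    g=np.array([*xy,t[2] if z is None else z]);d=R.inv().apply(g-t)/.3
    y=o["orientation"][2] if yaw is None else yaw
    w=(R.inv()*Ro.from_euler("xyz",[180,0,y],degrees=True)).as_rotvec()/np.pi
    print("row",np.round(d,4),np.round(w,4),"at",np.round(t,4),np.round(o["orientation"],2),"clk",round(o["clock"],2))
E
python3 - <<'E'
from h import *
for c in("top","scene"):
    snapshot(c);P=camera_params(c)
    for n in("sieve_blue","sieve_yellow","sieve_red","jar_a","stand","shaker","cup"):
        s=n.split("_")[0]
        for d in cut_out(c,n)[:4]:
            if d["p"]<.3: continue
            if s=="cup":
                print(c,n,round(d["p"],2),d["rect"]);continue
            xy,ar=locate(P,d["pixels"],s);print(c,n,round(d["p"],2),np.round(xy,4),"ratio",round(ar,2),d["rect"])
        if s in("stand","shaker","cup"):
            for d in landmark_of(c,n)[:1]: print("   lm",np.round(ray(P,d["uv"],0),4),d["p"])
print(get_obs()["clock"])
E
```

```text
top sieve_blue 0.81 [0.4555 0.0868] ratio 0.94 [268.3, 215.9, 28.5, 33.0]
top sieve_yellow 0.91 [ 0.3428 -0.204 ] ratio 0.98 [409.9, 270.2, 29.4, 29.2]
top sieve_yellow 0.81 [0.3469 0.0221] ratio 0.9 [297.0, 270.1, 26.8, 31.3]
top sieve_yellow 0.74 [ 0.3406 -0.1031] ratio 0.93 [359.1, 274.2, 33.3, 31.1]
top sieve_yellow 0.72 [ 0.4396 -0.0704] ratio 0.92 [340.7, 228.1, 29.1, 27.3]
top sieve_red 0.62 [0.5972 0.0953] ratio 0.95 [264.2, 153.1, 31.5, 32.1]
top jar_a 0.76 [ 0.4564 -0.237 ] ratio 0.96 [420.9, 217.9, 34.1, 27.8]
top jar_a 0.73 [0.4202 0.2428] ratio 0.96 [185.4, 231.5, 34.1, 28.4]
top jar_a 0.6 [ 0.592  -0.0956] ratio 0.95 [353.9, 152.2, 27.6, 36.3]
top stand 0.64 [0.5917 0.2483] ratio 0.93 [186.0, 148.6, 48.1, 47.7]
   lm [0.5926 0.2491] 0.66
top shaker 0.86 [ 0.5964 -0.2333] ratio 0.97 [398.2, 135.2, 66.1, 63.7]
   lm [ 0.6023 -0.2302] 0.75
top cup 0.77 [331.0, 60.3, 29.0, 54.4]
   lm [0.5962 0.0965] 0.68
scene sieve_blue 0.93 [0.4579 0.0849] ratio 0.9 [330.0, 161.2, 27.5, 26.6]
scene sieve_blue 0.62 [ 0.4414 -0.0714] ratio 0.98 [267.7, 179.2, 26.3, 27.5]
scene sieve_yellow
[... 165 characters left out ...]
0.261  -0.2456] ratio 0.88 [174.5, 151.9, 23.5, 28.0]
scene sieve_yellow 0.6 [ 0.3462 -0.2037] ratio 0.97 [195.9, 171.3, 26.7, 25.7]
scene sieve_red 0.81 [0.5981 0.0929] ratio 0.95 [358.8, 204.4, 33.2, 26.6]
scene jar_a 0.91 [ 0.5946 -0.0976] ratio 0.87 [286.5, 224.7, 22.4, 38.5]
scene jar_a 0.73 [0.4212 0.2403] ratio 0.94 [376.9, 122.7, 25.8, 29.5]
scene jar_a 0.58 [ 0.4578 -0.2379] ratio 0.95 [197.7, 202.6, 30.4, 36.6]
scene stand 0.7 [0.5926 0.2472] ratio 0.97 [401.2, 169.4, 54.7, 49.4]
   lm [0.5916 0.251 ] 0.57
scene shaker 0.59 [ 0.5969 -0.2344] ratio 0.98 [205.9, 247.8, 62.5, 53.8]
   lm [ 0.5936 -0.2343] 0.89
scene cup 0.88 [342.7, 258.1, 34.0, 61.3]
   lm [ 0.7608 -0.0407] 0.72
1.25
```

```bash
python3 - <<'E'
from h import *
togo([.421,.2415],0,.16)
togo([.30,.44],0,.2)
E
```

```text
row [1.1495 1.1115 0.2218] [-0.      0.     -0.0827] at [0.1734 0.6523 0.2266] [-180.      0.    -14.88] clk 1.25
row [0.5897 0.5757 0.0885] [-0.      0.     -0.0827] at [0.1734 0.6523 0.2266] [-180.      0.    -14.88] clk 1.25
```

```bash
python3 -m inch '0.59 0.576 0.0885 0 0 -0.0827;0.59 0.576 0.0885 0 0 -0.0827;0.59 0.576 0.0885 0 0 -0.0827;0.59 0.576 0.0885 0 0 -0.0827;0.59 0.576 0.0885 0 0 -0.0827;0.59 0.576 0.0885 0 0 -0.0827;0.59 0.576 0.0885 0 0 -0.0827' -0.7; python3 - <<'E'
from h import *
togo([.421,.2415],0,.15)
E
```

```text
clock: 1.83
tool_pos: [0.3017, 0.4341, 0.1996]
orientation: [179.9, 0.1, -0.2]
force: [-0.9, -0.2, -0.1]
opening: 0.0747
gripper_force: 0.0
row [0.4001 0.6405 0.1662] [ 0.0006  0.0003 -0.001 ] at [0.3017 0.4341 0.1996] [ 1.799e+02  6.000e-02 -1.900e-01] clk 1.83
```

```bash
python3 -m inch '0.403 0.662 0.167 0 0 0;0.403 0.662 0.167 0 0 0;0.403 0.662 0.167 0 0 0;0.403 0.662 0.167 0 0 0;0.403 0.662 0.167 0 0 0;0.403 0.662 0.167 0 0 0;0.403 0.662 0.167 0 0 0;0.403 0.662 0.167 0 0 0;0.403 0.662 0.167 0 0 0'; python3 - <<'E'
from h import *
togo([.421,.2415],0,.034)
im=snapshot("wrist");P=camera_params("wrist");cv2.imwrite("pics/w1.png",im[:,:,::-1])
for n,s in(("jar_a","jar"),("stand","stand"),("sieve_blue","sieve"),("sieve_red","sieve")):
    for d in cut_out("wrist",n):
        if d["p"]>.3: print(n,d["p"],*[np.round(v,4) for v in locate(P,d["pixels"],s)],d["rect"])
togo([.421,.2415],0,.034)
E
```

```text
clock: 2.58
tool_pos: [0.4213, 0.2414, 0.1502]
orientation: [-180.0, -0.0, -0.0]
force: [-0.5, 0.5, 0.6]
opening: 0.0745
gripper_force: 0.0
row [-0.0011 -0.      0.3873] [-0.0001 -0.0001 -0.0003] at [0.4213 0.2414 0.1502] [-1.7998e+02 -3.0000e-02 -5.0000e-02] clk 2.58
jar_a 0.69 [0.4209 0.244 ] 0.9586 [286.1, 154.4, 66.9, 88.4]
stand 0.66 [0.5497 0.2486] 0.1893 [257.6, 1.7, 127.1, 36.3]
sieve_blue 0.7 [0.4566 0.0883] 0.9785 [464.9, 108.9, 91.8, 77.0]
row [0.001  0.0024 0.3871] [-0.0001 -0.0001  0.0005] at [0.4207 0.2422 0.1501] [-1.7998e+02 -2.0000e-02  9.0000e-02] clk 2.83
```

View pics/w1.png

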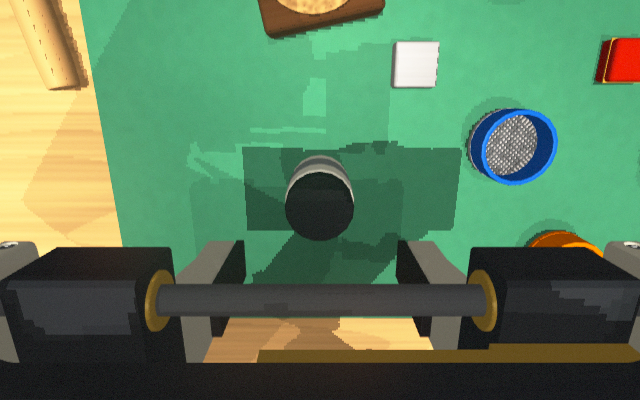

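The jar (320,206) sits centred between the fingers and the blue sieve (513,146) is where it was measured, so I descend and grip.

```bash
python3 -m inch '0 0 0.13 0 0 0;0 0 0.26 0 0 0;0 0 0.35 0 0 0;0 0 0.387 0 0 0;0 0 0.387 0 0 0;0 0 0.387 0 0 0' && python3 -m inch '0 0 0 0 0 0;0 0 0 0 0 0;0 0 0 0 0 0;0 0 0 0 0 0;0 0 0 0 0 0;0 0 0 0 0 0' 1 && python3 -m inch '0 0 -0.05 0 0 0;0 0 -0.1 0 0 0;0 0 -0.1 0 0 0;0 0 -0.1 0 0 0;0 0 -0.1 0 0 0;0 0 -0.1 0 0 0'
```

```text
clock: 3.33
tool_pos: [0.4208, 0.2416, 0.0336]
orientation: [179.9, 0.0, 0.1]
force: [0.6, 0.3, -0.6]
opening: 0.0744
gripper_force: 0.0
clock: 3.83
tool_pos: [0.4214, 0.2418, 0.0347]
orientation: [-179.9, -0.1, 0.0]
force: [-1.8, 0.2, 7.4]
opening: 0.0515
gripper_force: 30.0
clock: 4.33
tool_pos: [0.4206, 0.2408, 0.0631]
orientation: [180.0, 0.0, -0.0]
force: [0.8, 0.2, -2.1]
opening: 0.0516
gripper_force: 30.0
```

```bash
for i in 1 2 3; do python3 -m inch '0 0 -0.1 0 0 0;0 0 -0.1 0 0 0' >/dev/null; done; python3 - <<'E'
from h import *
for i in range(4): snapshot("top");o=get_obs();print(np.round(o["force"],2),np.round(o["tool_pos"],4))
E
```

```text
[-0.31  0.51 -0.94] [0.4223 0.2425 0.1559]
[ 1.02 -0.23 -1.01] [0.4214 0.2418 0.1544]
[-0.5  -0.97 -1.75] [0.4208 0.2412 0.1535]
[ 0.07 -0.38 -1.07] [0.4206 0.2409 0.153 ]
```

Weight is about 1 N, so this one is empty. I'll put it back.

```bash
python3 -m inch '0 0 0.13 0 0 0;0 0 0.26 0 0 0;0 0 0.33 0 0 0;0 0 0.37 0 0 0;0 0 0.39 0 0 0;0 0 0.4 0 0 0;0 0 0.4 0 0 0;0 0 0.4 0 0 0' && python3 -m inch '0 0 0 0 0 0;0 0 0 0 0 0;0 0 0 0 0 0' -0.7 && python3 -m inch '0 0 -0.1 0 0 0;0 0 -0.2 0 0 0;0 0 -0.387 0 0 0;0 0 -0.387 0 0 0;0.287 0.55 -0.387 0 0 0;0.287 0.55 -0.387 0 0 0;0.287 0.55 -0.387 0 0 0;0.287 0.55 -0.387 0 0 0;0.287 0.55 -0.387 0 0 0;0.287 0.55 -0.387 0 0 0' && python3 -m inch '0.287 0.577 0 0 0 0;0.287 0.577 0 0 0 0;0.287 0.577 0 0 0 0;0.287 0.577 0 0 0 0;0.287 0.577 0 0 0 0;0.287 0.577 0 0 0 0;0.287 0.577 0 0 0 0;0.287 0.577 0 0 0 0;0.287 0.577 0 0 0 0'; python3 - <<'E'
from h import *
im=snapshot("wrist");P=camera_params("wrist");cv2.imwrite("pics/w2.png",im[:,:,::-1])
for n,s in(("jar_a","jar"),("shaker","shaker"),("sieve_yellow","sieve"),("cup",0)):
    for d in cut_out("wrist",n):
        if d["p"]>.3: print(n,d["p"],*([np.round(v,4) for v in locate(P,d["pixels"],s)] if s else ()),d["rect"])
togo([.593,-.0965],0,.034)
E
```

```text
clock: 5.7
tool_pos: [0.4199, 0.2394, 0.0339]
orientation: [179.8, 0.1, 0.0]
force: [-3.9, -5.0, 10.1]
opening: 0.0519
gripper_force: 30.0
clock: 5.95
tool_pos: [0.4212, 0.2415, 0.0338]
orientation: [-180.0, -0.0, 0.0]
force: [0.3, 0.2, -0.2]
opening: 0.066
gripper_force: 0.0
clock: 6.78
tool_pos: [0.5084, 0.0733, 0.1496]
orientation: [180.0, 0.0, -0.2]
force: [0.1, 1.0, 0.1]
opening: 0.0745
gripper_force: 0.0
clock: 7.53
tool_pos: [0.5929, -0.0958, 0.1499]
orientation: [-180.0, 0.0, 0.1]
force: [-0.5, -0.2, 0.5]
opening: 0.0744
gripper_force: 0.0
jar_a 0.97 [ 0.5941 -0.0956] 0.9577 [286.9, 156.5, 69.6, 84.7]
shaker 0.65 [ 0.5996 -0.232 ] 0.9583 [396.8, 93.6, 184.0, 160.8]
sieve_yellow 0.57 [ 0.4485 -0.0704] 0.5346 [264.0, 316.6, 67.5, 35.8]
cup 0.56 [228.2, 0.4, 49.4, 9.5]
row [-0.0007  0.0016  0.3875] [-0.     -0.0002  0.0004] at [ 0.5932 -0.096   0.1502] [-1.8e+02 -3.0e-02  7.0e-02] clk 7.78
```

```bash
python3 -m inch '0 0 0.13 0 0 0;0 0 0.26 0 0 0;0 0 0.35 0 0 0;0 0 0.387 0 0 0;0 0 0.387 0 0 0;0 0 0.387 0 0 0' && python3 -m inch '0 0 0 0 0 0;0 0 0 0 0 0;0 0 0 0 0 0;0 0 0 0 0 0;0 0 0 0 0 0' 1 && python3 -m inch '0 0 -0.05 0 0 0;0 0 -0.1 0 0 0;0 0 -0.1 0 0 0;0 0 -0.1 0 0 0;0 0 -0.1 0 0 0;0 0 -0.1 0 0 0;0 0 -0.1 0 0 0;0 0 -0.1 0 0 0'; python3 - <<'E'
from h import *
for i in range(4): snapshot("top");o=get_obs();print(np.round(o["force"],2),np.round(o["tool_pos"],4))
E
```

```text
clock: 8.28
tool_pos: [0.5938, -0.0967, 0.0345]
orientation: [180.0, -0.0, 0.0]
force: [0.6, 0.5, 0.9]
opening: 0.0742
gripper_force: 0.0
clock: 8.7
tool_pos: [0.5939, -0.0968, 0.035]
orientation: [-180.0, -0.1, 0.0]
force: [-2.0, 1.9, 6.8]
opening: 0.0514
gripper_force: 30.0
clock: 9.37
tool_pos: [0.5928, -0.0969, 0.0631]
orientation: [180.0, 0.1, -0.0]
force: [-0.2, 0.4, -0.7]
opening: 0.0509
gripper_force: 30.0
[-0.27 -0.04 -0.7 ] [ 0.5929 -0.0969  0.0633]
[ 0.5  -0.22 -0.04] [ 0.593  -0.0968  0.0634]
[-0.57  0.03 -0.7 ] [ 0.5931 -0.0969  0.0635]
[ 0.2  -0.34 -0.54] [ 0.5931 -0.0969  0.0636]
```

Also empty. I'll put it back and take the third jar.

```bash
python3 -m inch '0 0 0.04 0 0 0;0 0 0.08 0 0 0;0 0 0.1 0 0 0;0 0 0.1 0 0 0;0 0 0.1 0 0 0' && python3 -m inch '0 0 0 0 0 0;0 0 0 0 0 0;0 0 0 0 0 0' -0.7 && python3 -m inch '0 0 -0.1 0 0 0;0 0 -0.2 0 0 0;0 0 -0.387 0 0 0;0 0 -0.387 0 0 0;-0.453 0.47 -0.387 0 0 0;-0.453 0.47 -0.387 0 0 0;-0.453 0.47 -0.387 0 0 0;-0.453 0.47 -0.387 0 0 0;-0.453 0.47 -0.387 0 0 0;-0.453 0.47 -0.387 0 0 0' && python3 -m inch '0 0 0 0 0 0;0 0 0 0 0 0'; python3 - <<'E'
from h import *
im=snapshot("wrist");P=camera_params("wrist")
for n,s in(("jar_a","jar"),("shaker","shaker")):
    for d in cut_out("wrist",n):
        if d["p"]>.3: print(n,d["p"],*([np.round(v,4) for v in locate(P,d["pixels"],s)] if s else ()),d["rect"])
togo([.457,-.2375],0,.034)
E
```

```text
clock: 9.98
tool_pos: [0.5933, -0.0968, 0.034]
orientation: [180.0, -0.0, 0.0]
force: [-0.2, -0.7, 0.9]
opening: 0.0512
gripper_force: 30.0
clock: 10.23
tool_pos: [0.5933, -0.0969, 0.0339]
orientation: [-180.0, -0.0, 0.0]
force: [1.0, -0.6, -0.1]
opening: 0.0661
gripper_force: 0.0
clock: 11.07
tool_pos: [0.4533, -0.2402, 0.1501]
orientation: [-180.0, 0.1, -0.2]
force: [-0.6, 1.2, -0.2]
opening: 0.0744
gripper_force: 0.0
clock: 11.23
tool_pos: [0.4576, -0.238, 0.1502]
orientation: [180.0, -0.0, -0.0]
force: [-0.2, -0.1, 0.1]
opening: 0.0743
gripper_force: 0.0
jar_a 0.72 [ 0.5797 -0.102 ] 0.5148 [41.5, 1.1, 132.6, 51.3]
jar_a 0.55 [ 0.4579 -0.2358] 0.9505 [285.3, 155.6, 69.1, 86.8]
shaker 0.58 [ 0.5685 -0.2282] 0.5222 [217.6, 2.9, 183.4, 98.7]
row [-0.0036  0.0008  0.3861] [ 0.     -0.      0.0004] at [ 0.4581 -0.2373  0.1498] [ 1.8e+02 -0.0e+00  6.0e-02] clk 11.38
```

```bash
python3 -m inch '0 0 0.13 0 0 0;0 0 0.26 0 0 0;0 0 0.35 0 0 0;0 0 0.387 0 0 0;0 0 0.387 0 0 0;0 0 0.387 0 0 0' && python3 -m inch '0 0 0 0 0 0;0 0 0 0 0 0;0 0 0 0 0 0;0 0 0 0 0 0;0 0 0 0 0 0' 1 && python3 -m inch '0 0 -0.05 0 0 0;0 0 -0.15 0 0 0;0 0 -0.25 0 0 0;0 0 -0.35 0 0 0;0 0 -0.4 0 0 0;0 0 -0.4 0 0 0;0 0 -0.4 0 0 0;0 0 -0.4 0 0 0;0 0 -0.4 0 0 0'; python3 - <<'E'
from h import *
for i in range(3): snapshot("top");o=get_obs();print(np.round(o["force"],2),np.round(o["tool_pos"],4))
togo([.592,.248])
E
```

```text
clock: 11.88
tool_pos: [0.4576, -0.2373, 0.0333]
orientation: [180.0, 0.1, 0.1]
force: [-0.1, 0.1, 0.9]
opening: 0.0743
gripper_force: 0.0
clock: 12.3
tool_pos: [0.458, -0.2377, 0.0348]
orientation: [180.0, -0.1, 0.0]
force: [-0.9, 3.9, 6.1]
opening: 0.0515
gripper_force: 30.0
clock: 13.05
tool_pos: [0.4559, -0.2375, 0.1519]
orientation: [-180.0, 0.2, -0.0]
force: [-0.3, 0.9, -5.2]
opening: 0.0513
gripper_force: 30.0
[ 0.01 -0.63 -4.7 ] [ 0.4562 -0.2376  0.1521]
[-0.21 -0.05 -4.97] [ 0.4564 -0.2377  0.1523]
[ 0.5  -0.66 -4.06] [ 0.4566 -0.2377  0.1525]
row [ 4.5120e-01 -1.6192e+00 -4.0000e-04] [-0.0001  0.0008 -0.    ] at [ 0.4566 -0.2377  0.1525] [-1.7998e+02  1.4000e-01 -1.0000e-02] clk 13.2
```

Nearly 0.5 kg: this is the full jar. Carry it to the stand.

```bash
python3 -m inch '0.025 -0.09 0 0 0 0;0.05 -0.18 0 0 0 0;0.08 -0.29 0 0 0 0;0.11 -0.4 0 0 0 0;0.14 -0.51 0 0 0 0;0.17 -0.62 0 0 0 0;0.2 -0.73 0 0 0 0;0.22 -0.8 0 0 0 0' && python3 -m inch '0.03 -0.11 0 0 0 0;0.06 -0.22 0 0 0 0;0.09 -0.33 0 0 0 0;0.12 -0.44 0 0 0 0;0.15 -0.55 0 0 0 0;0.18 -0.66 0 0 0 0;0.21 -0.75 0 0 0 0;0.229 -0.819 0 0 0 0;0.229 -0.819 0 0 0 0;0.229 -0.819 0 0 0 0'; python3 - <<'E'
from h import *
im=snapshot("wrist");P=camera_params("wrist");cv2.imwrite("pics/w3.png",im[:,:,::-1])
for d in cut_out("wrist","stand"):
        if d["p"]>.3: print(d["p"],*[np.round(v,4) for v in locate(P,d["pixels"],"stand")],d["rect"])
togo([.592,.248],0,.066)
E
```

```text
clock: 13.87
tool_pos: [0.5239, 0.0049, 0.1533]
orientation: [-180.0, 0.0, 0.1]
force: [0.7, -0.2, -4.8]
opening: 0.0515
gripper_force: 30.0
clock: 14.7
tool_pos: [0.5916, 0.2488, 0.1522]
orientation: [179.9, 0.1, 0.1]
force: [0.1, 0.0, -4.4]
opening: 0.0515
gripper_force: 30.0
0.93 [0.5972 0.2464] 0.8608 [256.6, 122.7, 125.5, 106.1]
row [ 0.0026 -0.003   0.2893] [ 0.0004  0.0005 -0.    ] at [0.5914 0.2472 0.1528] [ 1.7993e+02  9.0000e-02 -0.0000e+00] clk 14.8
```

View pics/w3.png

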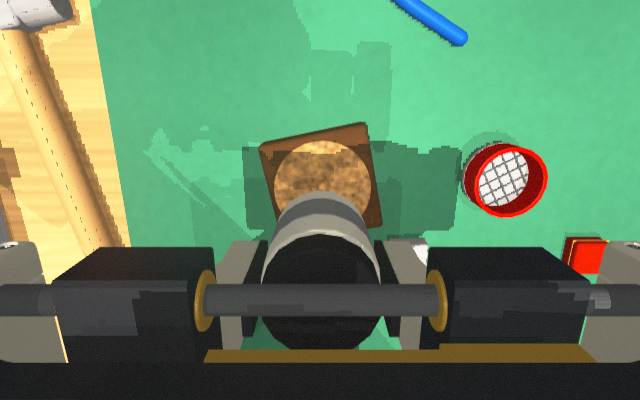

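The jar is held upright over the cork (323,178); the red sieve is at (505,180). Lowering the jar.

```bash
python3 -m inch '0 0 0.1 0 0 0;0 0 0.2 0 0 0;0 0 0.25 0 0 0;0 0 0.27 0 0 0;0 0 0.28 0 0 0;0 0 0.29 0 0 0;0 0 0.297 0 0 0;0 0 0.299 0 0 0;0 0 0.299 0 0 0;0 0 0.299 0 0 0' && python3 -m inch '0 0 0 0 0 0;0 0 0 0 0 0;0 0 0 0 0 0' -0.7 && python3 -m inch '0 0 -0.1 0 0 0;0 0 -0.2 0 0 0;0 0 -0.3 0 0 0;0 0 -0.3 0 0 0;0 0 -0.3 0 0 0;0 0 -0.3 0 0 0'; python3 - <<'E'
from h import *
im=snapshot("wrist");P=camera_params("wrist");cv2.imwrite("pics/w4.png",im[:,:,::-1])
for d in cut_out("wrist","jar_a"):
        if d["p"]>.3: print("jar",d["p"],*[np.round(v,4) for v in locate(P,d["pixels"],"jar",.03)],d["rect"])
for d in cut_out("wrist","sieve_red"):
        if d["p"]>.3: print(d["p"],*[np.round(v,4) for v in locate(P,d["pixels"],"sieve")],d["rect"])
togo([.457,.087],0,.12)
E
```

```text
clock: 15.63
tool_pos: [0.5923, 0.2481, 0.0649]
orientation: [-180.0, -0.1, 0.0]
force: [0.2, 0.2, -4.0]
opening: 0.0513
gripper_force: 30.0
clock: 15.88
tool_pos: [0.5926, 0.2483, 0.0651]
orientation: [-180.0, -0.1, 0.0]
force: [-0.2, 0.1, 1.0]
opening: 0.0661
gripper_force: 0.0
clock: 16.38
tool_pos: [0.5918, 0.2479, 0.1543]
orientation: [-180.0, -0.0, -0.0]
force: [0.2, 0.1, -0.9]
opening: 0.0746
gripper_force: 0.0
jar 0.87 [0.4832 0.2424] 0.1798 [301.7, 321.9, 50.2, 31.3]
jar 0.84 [0.5918 0.2487] 0.9395 [283.1, 163.1, 77.1, 94.3]
0.63 [0.5981 0.0957] 0.9613 [459.2, 145.9, 86.1, 71.6]
row [-0.4479  0.5348  0.1111] [ 0.0004  0.0005 -0.    ] at [0.5914 0.2475 0.1529] [ 1.7993e+02  9.0000e-02 -1.0000e-02] clk 16.53
```

View pics/w4.png

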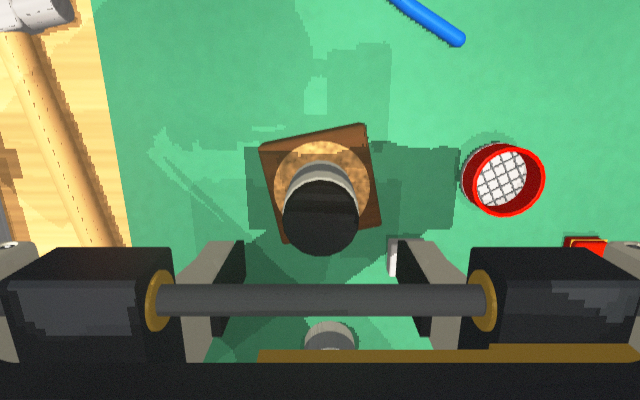

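The full jar stands upright on the cork (321,205). Next is the blue sieve.

```bash
python3 -m inch '-0.1 0.12 0 0 0 0;-0.2 0.24 0 0 0 0;-0.3 0.36 0 0 0 0;-0.4 0.48 0 0 0 0;-0.45 0.538 0.1 0 0 0;-0.45 0.538 0.1 0 0 0;-0.45 0.538 0.1 0 0 0;-0.45 0.538 0.1 0 0 0' -1; python3 - <<'E'
from h import *
im=snapshot("wrist");P=camera_params("wrist")
for d in cut_out("wrist","sieve_blue"):
        if d["p"]>.3: print(d["p"],*[np.round(v,4) for v in locate(P,d["pixels"],"sieve")],d["rect"])
togo([.457,.0865],0,.006)
E
```

```text
clock: 17.2
tool_pos: [0.4569, 0.0861, 0.1238]
orientation: [180.0, 0.0, -0.0]
force: [0.3, -0.2, 0.5]
opening: 0.0875
gripper_force: 0.0
0.85 [0.4577 0.0879] 0.9733 [279.0, 159.1, 82.5, 81.3]
row [-0.0038  0.0024  0.3945] [ 0.     -0.0002  0.0002] at [0.4581 0.0872 0.1244] [ 1.8e+02 -4.0e-02  3.0e-02] clk 17.3
```

```bash
python3 -m inch '0 0 0.13 0 0 0;0 0 0.26 0 0 0;0 0 0.34 0 0 0;0 0 0.38 0 0 0;0 0 0.393 0 0 0;0 0 0.393 0 0 0;0 0 0.393 0 0 0' && python3 -m inch '0 0 0 0 0 0;0 0 0 0 0 0;0 0 0 0 0 0;0 0 0 0 0 0;0 0 0 0 0 0;0 0 0 0 0 0' 1 && python3 -m inch '0 0 -0.05 0 0 0;0 0 -0.15 0 0 0;0 0 -0.25 0 0 0;0 0 -0.38 0 0 0;0 0 -0.5 0 0 0;0 0 -0.5 0 0 0;0 0 -0.5 0 0 0'; python3 - <<'E'
from h import *
togo([.5975,-.233],0,.07)
E
```

```text
clock: 17.88
tool_pos: [0.458, 0.0873, 0.0067]
orientation: [-180.0, -0.0, 0.0]
force: [0.5, -0.3, -0.1]
opening: 0.0871
gripper_force: 0.0
clock: 18.38
tool_pos: [0.4572, 0.0866, 0.0067]
orientation: [-180.0, -0.0, 0.0]
force: [-1.9, 0.5, 5.6]
opening: 0.0602
gripper_force: 30.0
clock: 18.97
tool_pos: [0.458, 0.0872, 0.1584]
orientation: [-179.8, -0.2, -0.0]
force: [0.1, -0.7, -1.7]
opening: 0.0598
gripper_force: 30.0
row [0.4639 1.0681 0.2934] [-0.0009 -0.0013 -0.    ] at [0.458  0.0872 0.1584] [-1.7983e+02 -2.4000e-01 -1.0000e-02] clk 18.97
```

```bash
python3 -m inch '0.06 0.13 0 0 0 0;0.12 0.26 0 0 0 0;0.18 0.39 0 0 0 0;0.234 0.533 0 0 0 0;0.28 0.65 0 0 0 0;0.33 0.77 0 0 0 0;0.37 0.86 0 0 0 0;0.4 0.94 0 0 0 0;0.42 0.95 0 0 0 0' && python3 -m inch '0.047 0.115 0 0 0 0;0.047 0.115 0 0 0 0;0.047 0.115 0 0 0 0;0.047 0.115 0 0 0 0;0.047 0.115 0.1 0 0 0;0.047 0.115 0.2 0 0 0;0.047 0.115 0.2 0 0 0;0.047 0.115 0.2 0 0 0'; python3 - <<'E'
from h import *
for c in("top","scene","wrist"):
    im=snapshot(c);P=camera_params(c);cv2.imwrite(f"pics/{c}5.png",im[:,:,::-1])
    for d in cut_out(c,"shaker"):
        if d["p"]>.3: print(c,d["p"],*[np.round(v,4) for v in locate(P,d["pixels"],"shaker")],d["rect"])
togo([.5975,-.233],0,.057)
E
python3 - <<'E'
import cv2,numpy as np
a=[cv2.imread(f"pics/{c}5.png") for c in("top","scene","wrist")]
r=lambda i,x,y,w,h:cv2.resize(i[y:y+h,x:x+w],(400,300))
t=np.vstack([np.hstack([r(a[0],372,110,120,90),r(a[1],175,195,120,90)]),np.hstack([r(a[2],0,0,640,400),np.zeros((300,400,3),np.uint8)])])
cv2.imwrite("pics/m5.png",t)
E
```

```text
clock: 19.72
tool_pos: [0.5823, -0.2022, 0.1535]
orientation: [180.0, 0.2, -0.2]
force: [1.2, 0.4, -0.8]
opening: 0.06
gripper_force: 30.0
clock: 20.38
tool_pos: [0.5955, -0.232, 0.095]
orientation: [-180.0, 0.2, 0.1]
force: [0.5, 0.1, 0.1]
opening: 0.0596
gripper_force: 30.0
scene 0.56 [ 0.6056 -0.2348] 0.7972 [210.0, 253.5, 56.4, 49.9]
wrist 0.62 [ 0.6096 -0.2332] 0.7324 [218.7, 106.1, 208.2, 137.9]
row [-2.000e-03 -1.000e-04  1.365e-01] [ 0.0001 -0.0008  0.0001] at [ 0.598  -0.233   0.0979] [ 1.7998e+02 -1.5000e-01  2.0000e-02] clk 20.68
```

View pics/m5.png

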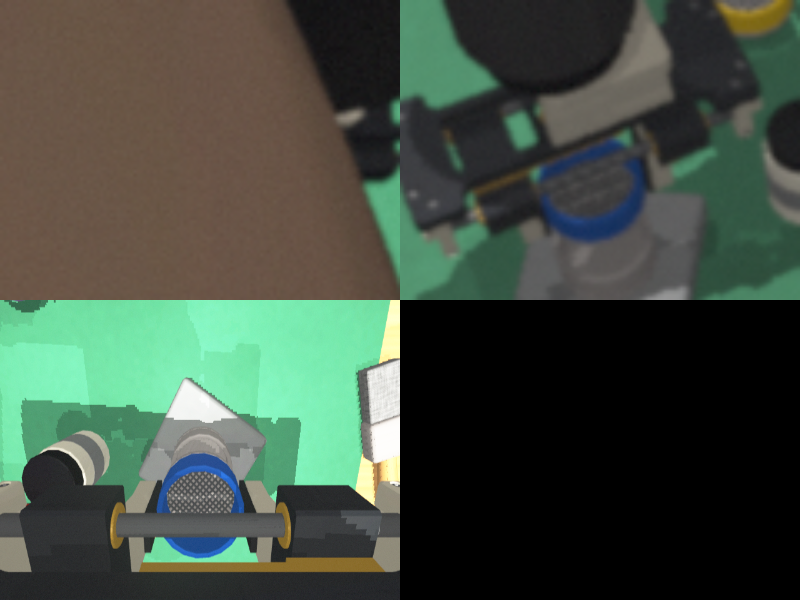

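The wrist crop shows the blue sieve level in the fingers, centred above the receiver cup. Lowering it.

```bash
python3 -m inch '0 0 0.04 0 0 0;0 0 0.07 0 0 0;0 0 0.09 0 0 0;0 0 0.1 0 0 0;0 0 0.11 0 0 0;0 0 0.118 0 0 0;0 0 0.124 0 0 0;0 0 0.127 0 0 0;0 0 0.127 0 0 0;0 0 0.127 0 0 0' && python3 -m inch '0 0 0 0 0 0;0 0 0 0 0 0;0 0 0 0 0 0;0 0 0 0 0 0' -1 && python3 -m inch '0 0 -0.05 0 0 0;0 0 -0.15 0 0 0;0 0 -0.25 0 0 0;0 0 -0.33 0 0 0;0 0 -0.33 0 0 0;0 0 -0.33 0 0 0;0 0 -0.33 0 0 0'; python3 - <<'E'
from h import *
for c in("wrist","scene"):
  im=snapshot(c);P=camera_params(c);cv2.imwrite(f"pics/{c}6.png",im[:,:,::-1])
  for z in(.051,.056):
    for d in cut_out(c,"sieve_blue")[:1]: print(c,z,d["p"],*[np.round(v,4) for v in locate(P,d["pixels"],"sieve",z)],d["rect"])
togo([.441,-.071],0,.124)
E
```

```text
clock: 21.52
tool_pos: [0.5972, -0.2331, 0.0584]
orientation: [180.0, -0.0, 0.0]
force: [-0.1, 0.2, -1.1]
opening: 0.0601
gripper_force: 30.2
clock: 21.85
tool_pos: [0.5972, -0.2331, 0.0583]
orientation: [180.0, -0.0, 0.0]
force: [0.3, 0.1, -0.5]
opening: 0.0812
gripper_force: 0.0
clock: 22.43
tool_pos: [0.5967, -0.2328, 0.1568]
orientation: [-180.0, 0.0, -0.0]
force: [-0.1, 0.6, -0.5]
opening: 0.0879
gripper_force: 0.0
wrist 0.051 0.87 [ 0.5968 -0.232 ] 0.9582 [278.4, 161.2, 84.2, 87.7]
wrist 0.056 0.87 [ 0.5984 -0.2321] 0.9185 [278.4, 161.2, 84.2, 87.7]
scene 0.051 0.92 [ 0.5969 -0.2336] 0.9661 [221.7, 246.0, 31.4, 33.3]
scene 0.056 0.92 [ 0.5998 -0.2341] 0.9554 [221.7, 246.0, 31.4, 33.3]
row [-0.519  -0.54    0.1082] [-0.      0.0005 -0.    ] at [ 0.5967 -0.233   0.1562] [-1.7999e+02  9.0000e-02 -0.0000e+00] clk 22.73
```

View pics/wrist6.png

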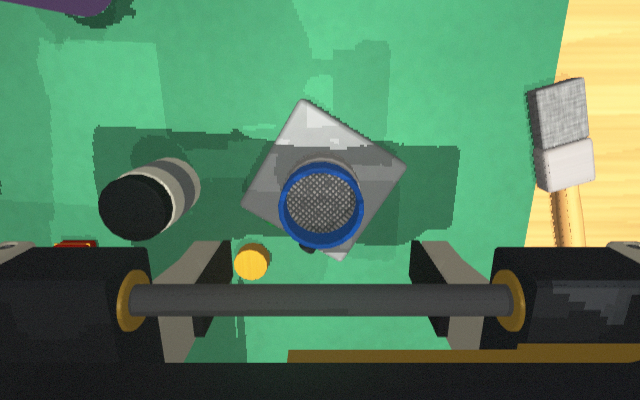

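Blue is seated level in the cup (320,203). On to yellow.

```bash
python3 -m inch '-0.1 -0.104 0 0 0 0;-0.2 -0.207 0 0 0 0;-0.3 -0.311 0 0 0 0;-0.4 -0.415 0 0 0 0;-0.48 -0.5 0.05 0 0 0;-0.521 -0.54 0.11 0 0 0;-0.521 -0.54 0.11 0 0 0;-0.521 -0.54 0.11 0 0 0;-0.521 -0.54 0.11 0 0 0' -1; python3 - <<'E'
from h import *
im=snapshot("wrist");P=camera_params("wrist");cv2.imwrite("pics/w7.png",im[:,:,::-1])
for d in cut_out("wrist","sieve_yellow"):
        if d["p"]>.3: print(d["p"],*[np.round(v,4) for v in locate(P,d["pixels"],"sieve")],d["rect"],im[d["pixels"]].mean(0))
togo([.441,-.071],0,.006)
E
```

```text
clock: 23.48
tool_pos: [0.4416, -0.071, 0.1246]
orientation: [180.0, -0.0, 0.1]
force: [0.7, -0.3, -0.1]
opening: 0.088
gripper_force: 0.0
0.83 [ 0.3415 -0.1027] 0.9065 [323.5, 271.5, 72.6, 78.9] [201.39290525 121.53704535  11.14863044]
0.63 [ 0.4411 -0.0707] 0.9541 [282.2, 153.9, 81.7, 90.1] [169.74318761 156.36914331  79.68241521]
0.6 [0.3392 0.0105] 0.3465 [199.9, 273.5, 44.2, 68.9] [179.22979798  92.82449495   8.77777778]
row [-0.0036 -0.001   0.3952] [ 0.     -0.0003 -0.0001] at [ 0.442  -0.0713  0.1246] [ 1.8e+02 -6.0e-02 -3.0e-02] clk 23.58
```

```bash
python3 -m inch '0 0 0.13 0 0 0;0 0 0.26 0 0 0;0 0 0.34 0 0 0;0 0 0.38 0 0 0;0 0 0.394 0 0 0;0 0 0.394 0 0 0;0 0 0.394 0 0 0' && python3 -m inch '0 0 0 0 0 0;0 0 0 0 0 0;0 0 0 0 0 0;0 0 0 0 0 0;0 0 0 0 0 0;0 0 0 0 0 0' 1 && python3 -m inch '0 0 -0.05 0 0 0;0 0 -0.15 0 0 0;0 0 -0.25 0 0 0;0 0 -0.38 0 0 0;0 0 -0.5 0 0 0;0 0 -0.5 0 0 0;0 0 -0.5 0 0 0' && python3 -m inch '0.07 0.07 0 0 0 0;0.16 0.166 0 0 0 0;0.25 0.26 0 0 0 0;0.34 0.353 0 0 0 0;0.42 0.436 0 0 0 0;0.48 0.5 0 0 0 0;0.52 0.54 0 0 0 0;0.52 0.54 0.1 0 0 0;0.52 0.54 0.1 0 0 0;0.52 0.54 0.1 0 0 0'; python3 - <<'E'
from h import *
im=snapshot("wrist");cv2.imwrite("pics/w8.png",im[:,:,::-1])
togo([.597,-.233],0,.0831)
E
```

```text
clock: 24.17
tool_pos: [0.4417, -0.0713, 0.0064]
orientation: [180.0, -0.0, -0.0]
force: [0.1, 0.2, -0.1]
opening: 0.0879
gripper_force: 0.0
clock: 24.67
tool_pos: [0.4411, -0.071, 0.0063]
orientation: [-180.0, -0.0, 0.0]
force: [-1.2, 1.3, 4.2]
opening: 0.0584
gripper_force: 30.0
clock: 25.25
tool_pos: [0.4419, -0.0706, 0.158]
orientation: [-179.9, -0.3, 0.0]
force: [-1.2, 0.0, -2.3]
opening: 0.0584
gripper_force: 30.0
clock: 26.08
tool_pos: [0.5943, -0.2328, 0.1226]
orientation: [-179.9, 0.4, -0.0]
force: [-1.0, -0.1, -0.2]
opening: 0.0584
gripper_force: 30.0
row [0.0053 0.0007 0.1382] [-0.0001  0.0012  0.    ] at [ 0.5956 -0.2328  0.1246] [-1.7999e+02  2.2000e-01  1.0000e-02] clk 26.13
```

View pics/w8.png

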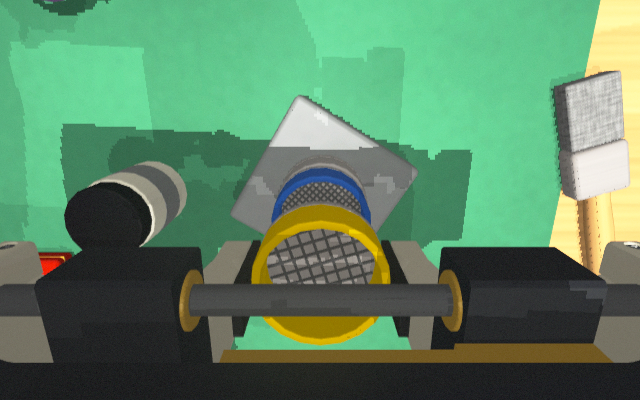

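Yellow is held level and lined up over the blue rim (322,195). Lowering it.

```bash
python3 -m inch '0 0 0.04 0 0 0;0 0 0.08 0 0 0;0 0 0.1 0 0 0;0 0 0.11 0 0 0;0 0 0.12 0 0 0;0 0 0.129 0 0 0;0 0 0.136 0 0 0;0 0 0.14 0 0 0;0 0 0.14 0 0 0;0 0 0.14 0 0 0' && python3 -m inch '0 0 0 0 0 0;0 0 0 0 0 0;0 0 0 0 0 0;0 0 0 0 0 0' -1 && python3 -m inch '0 0 -0.05 0 0 0;0 0 -0.15 0 0 0;0 0 -0.25 0 0 0;0 0 -0.33 0 0 0;0 0 -0.33 0 0 0;0 0 -0.33 0 0 0;0 0 -0.33 0 0 0'; python3 - <<'E'
from h import *
for c in("wrist","scene"):
  im=snapshot(c);P=camera_params(c);cv2.imwrite(f"pics/{c}9.png",im[:,:,::-1])
  for d in cut_out(c,"sieve_yellow"): 
    if d["p"]>.3: print(c,d["p"],*[np.round(v,4) for v in locate(P,d["pixels"],"sieve",.077)],d["rect"])
togo([.598,.0945],0,.124)
E
```

```text
clock: 26.97
tool_pos: [0.5969, -0.233, 0.0843]
orientation: [180.0, -0.0, 0.0]
force: [-0.4, 0.1, 0.3]
opening: 0.0585
gripper_force: 30.7
clock: 27.3
tool_pos: [0.5969, -0.2331, 0.084]
orientation: [180.0, -0.0, -0.0]
force: [0.6, 0.2, 0.6]
opening: 0.0794
gripper_force: 0.0
clock: 27.88
tool_pos: [0.5964, -0.2328, 0.1825]
orientation: [-180.0, 0.0, -0.0]
force: [1.0, -0.3, 0.3]
opening: 0.0873
gripper_force: 0.0
wrist 0.71 [ 0.5965 -0.2321] 0.9593 [279.0, 160.2, 87.6, 93.3]
scene 0.76 [ 0.5965 -0.2341] 0.9432 [216.2, 239.5, 31.1, 31.4]
scene 0.63 [ 0.4109 -0.0052] 0.7972 [290.4, 138.3, 21.8, 27.8]
scene 0.47 [ 0.3893 -0.1152] 0.3265 [238.3, 156.9, 25.4, 14.5]
row [ 0.0062 -1.0914  0.1926] [-0.0001  0.0006 -0.    ] at [ 0.5962 -0.2329  0.1817] [-1.7998e+02  1.2000e-01 -0.0000e+00] clk 28.08
```

View pics/wrist9.png

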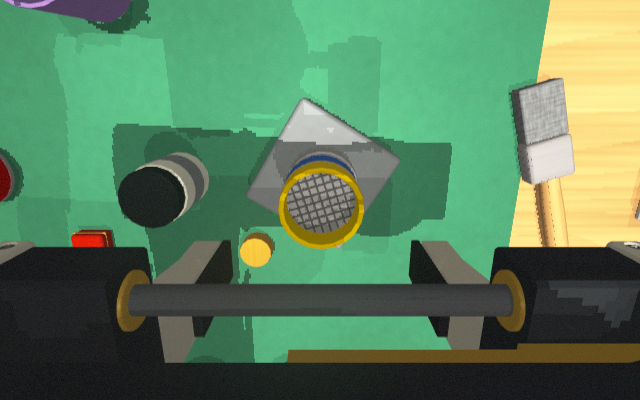

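```bash
python3 -m inch '0 -0.138 0 0 0 0;0 -0.276 0 0 0 0;0 -0.414 0 0 0 0;0 -0.552 0 0 0 0;0 -0.69 0 0 0 0;0 -0.828 0 0 0 0;0.003 -0.92 0 0 0 0;0.003 -0.98 0 0 0 0' -1 && python3 -m inch '0 -0.08 0.1 0 0 0;0 -0.112 0.197 0 0 0;0 -0.112 0.197 0 0 0;0 -0.112 0.197 0 0 0;0 -0.112 0.197 0 0 0'; python3 - <<'E'
from h import *
im=snapshot("wrist");P=camera_params("wrist");cv2.imwrite("pics/w10.png",im[:,:,::-1])
for d in cut_out("wrist","sieve_red"):
        if d["p"]>.3: print(d["p"],*[np.round(v,4) for v in locate(P,d["pixels"],"sieve")],d["rect"])
togo([.598,.0945],0,.006)
E
```

```text
clock: 28.75
tool_pos: [0.5974, 0.064, 0.1823]
orientation: [180.0, 0.0, 0.1]
force: [0.6, -1.0, -0.1]
opening: 0.0874
gripper_force: 0.0
clock: 29.17
tool_pos: [0.5981, 0.0942, 0.1243]
orientation: [180.0, -0.0, 0.0]
force: [-0.3, 0.2, 0.9]
opening: 0.0874
gripper_force: 0.0
0.72 [0.5989 0.095 ] 0.9637 [280.6, 162.2, 80.9, 74.9]
row [-0.0029 -0.0011  0.3975] [-0.0002 -0.0006 -0.0002] at [0.5986 0.0941 0.1253] [-1.7997e+02 -1.1000e-01 -3.0000e-02] clk 29.27
```

```bash
python3 -m inch '0 0 0.13 0 0 0;0 0 0.26 0 0 0;0 0 0.34 0 0 0;0 0 0.38 0 0 0;0 0 0.394 0 0 0;0 0 0.394 0 0 0;0 0 0.394 0 0 0' && python3 -m inch '0 0 0 0 0 0;0 0 0 0 0 0;0 0 0 0 0 0;0 0 0 0 0 0;0 0 0 0 0 0;0 0 0 0 0 0' 1 && python3 -m inch '0 0 -0.05 0 0 0;0 0 -0.15 0 0 0;0 0 -0.25 0 0 0;0 0 -0.38 0 0 0;0 0 -0.5 0 0 0;0 0 -0.6 0 0 0;0 0 -0.6 0 0 0;0 0 -0.6 0 0 0' && python3 -m inch '0 0.1 0 0 0 0;0 0.22 0 0 0 0;0 0.34 0 0 0 0;0 0.46 0 0 0 0;0 0.58 0 0 0 0;0 0.7 0 0 0 0;0 0.82 0 0 0 0;0 0.9 0 0 0 0;0 0.95 0 0 0 0' && python3 -m inch '-0.002 0.06 0 0 0 0;-0.002 0.11 0 0 0 0;-0.002 0.142 0 0 0 0;-0.002 0.142 0.1 0 0 0;-0.002 0.142 0.12 0 0 0;-0.002 0.142 0.12 0 0 0;-0.002 0.142 0.12 0 0 0'; python3 - <<'E'
from h import *
im=snapshot("wrist");cv2.imwrite("pics/w11.png",im[:,:,::-1])
togo([.597,-.233],0,.1091)
E
```

```text
clock: 29.85
tool_pos: [0.5989, 0.0946, 0.0071]
orientation: [-180.0, -0.1, -0.0]
force: [0.1, 0.1, -0.0]
opening: 0.0879
gripper_force: 0.0
clock: 30.35
tool_pos: [0.5979, 0.0947, 0.0061]
orientation: [-180.0, -0.0, 0.0]
force: [0.1, 1.1, 3.6]
opening: 0.0597
gripper_force: 30.0
clock: 31.02
tool_pos: [0.5984, 0.0951, 0.1876]
orientation: [-179.9, -0.2, -0.0]
force: [-0.6, 0.8, -3.0]
opening: 0.0594
gripper_force: 30.0
clock: 31.77
tool_pos: [0.5961, -0.193, 0.1832]
orientation: [-180.0, 0.2, -0.1]
force: [-0.3, 0.9, -0.5]
opening: 0.0592
gripper_force: 30.0
clock: 32.35
tool_pos: [0.5969, -0.2327, 0.1493]
orientation: [180.0, 0.1, 0.0]
force: [1.0, -0.0, -0.9]
opening: 0.0592
gripper_force: 30.0
row [-0.0019  0.0007  0.1374] [ 0.0001 -0.0001  0.0003] at [ 0.5976 -0.2328  0.1503] [ 1.7997e+02 -1.0000e-02  6.0000e-02] clk 32.4
```

View pics/w11.png

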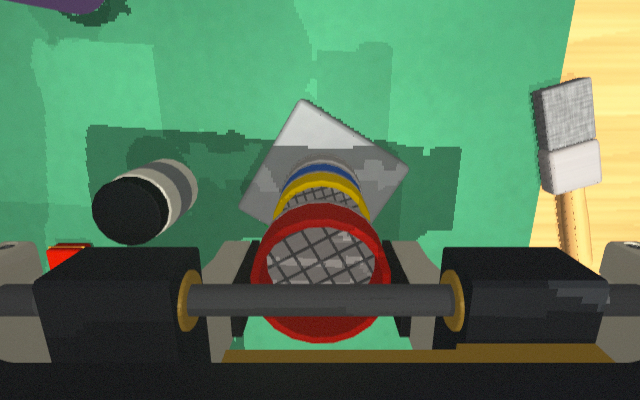

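Red is level and lined up over yellow (322,195). Lowering it.

```bash
python3 -m inch '0 0 0.04 0 0 0;0 0 0.08 0 0 0;0 0 0.095 0 0 0;0 0 0.105 0 0 0;0 0 0.115 0 0 0;0 0 0.124 0 0 0;0 0 0.131 0 0 0;0 0 0.135 0 0 0;0 0 0.135 0 0 0;0 0 0.135 0 0 0' && python3 -m inch '0 0 0 0 0 0;0 0 0 0 0 0;0 0 0 0 0 0;0 0 0 0 0 0' -1 && python3 -m inch '0 0 -0.05 0 0 0;0 0 -0.15 0 0 0;0 0 -0.25 0 0 0;0 0 -0.3 0 0 0;0 0 -0.3 0 0 0;0 0 -0.3 0 0 0' && python3 -m inch '-0.1 -0.1 0 0 0 0;-0.2 -0.2 0 0 0 0;-0.3 -0.3 0 0 0 0;-0.4 -0.4 0 0 0 0;-0.5 -0.6 0 0 0 0;-0.5 -0.7 0 0 0 0;-0.5 -0.8 0 0 0 0;-0.5 -0.8 0 0 0 0;-0.5 -0.8 0 0 0 0'; python3 - <<'E'
from h import *
ims=[]
for c in("top","scene"):
  im=snapshot(c);P=camera_params(c);ims.append(im)
  for n,z in(("sieve_red",.103),("sieve_yellow",.077),("sieve_blue",.051),("jar_a",0)):
   for d in cut_out(c,n): 
    if d["p"]>.4: print(c,n,d["p"],*[np.round(v,4) for v in locate(P,d["pixels"],n.split("_")[0],z)],d["rect"])
r=lambda i,x,y,w,h:cv2.resize(i[y:y+h,x:x+w],(400,300))
a,b=ims
cv2.imwrite("pics/m12.png",np.vstack([np.hstack([r(b,185,205,100,75),r(a,380,110,100,75)]),np.hstack([r(b,100,60,400,300),r(a,120,50,400,300)])])[:,:,::-1])
E
```

```text
clock: 33.23
tool_pos: [0.5972, -0.2331, 0.1093]
orientation: [180.0, -0.0, -0.0]
force: [-0.9, 0.2, -0.6]
opening: 0.0597
gripper_force: 30.0
clock: 33.57
tool_pos: [0.5972, -0.2331, 0.1093]
orientation: [180.0, -0.0, 0.0]
force: [0.1, 0.2, 0.5]
opening: 0.0805
gripper_force: 0.0
clock: 34.07
tool_pos: [0.5976, -0.233, 0.2003]
orientation: [180.0, -0.1, -0.0]
force: [-0.1, 0.1, -0.6]
opening: 0.0875
gripper_force: 0.0
clock: 34.82
tool_pos: [0.4464, 0.009, 0.1986]
orientation: [-180.0, 0.0, 0.3]
force: [-0.6, -0.8, -0.6]
opening: 0.0877
gripper_force: 0.0
top sieve_red 0.62 [ 0.5965 -0.233 ] 0.9725 [428.5, 133.1, 34.4, 37.3]
top sieve_yellow 0.85 [0.3431 0.0218] 0.8276 [298.0, 271.4, 28.5, 29.7]
top sieve_yellow 0.78 [ 0.3385 -0.0932] 0.7345 [360.4, 273.8, 28.8, 28.2]
top sieve_yellow 0.78 [ 0.2643 -0.2224] 0.7818 [428.4, 317.8, 36.4, 29.9]
top sieve_yellow 0.63 [ 0.3415 -0.1839] 0.7714 [409.5, 272.2, 27.9, 27.3]
top sieve_yellow 0.58 [ 0.5778 -0.2189] 0.2169 [422.1, 159.0, 23.4, 14.3]
top sieve_blue 0.57 [ 0.5771 -0.2138] 0.1207 [424.2, 161.3, 15.1, 12.6]
top jar_a 0.66 [ 0.5915 -0.1125] 0.3006 [367.8, 154.7, 13.9, 27.4]
top jar_a 0.55 [0.4062 0.2277] 0.3982 [193.2, 240.9, 28.2, 21.5]
scene sieve_red 0.79 [ 0.599  -0.2336] 0.9891 [215.2, 233.4, 33.1, 33.6]
scene sieve_yellow 0.97 [ 0.4079 -0.2125] 0.8135 [194.8, 170.9, 28.4, 28.3]
scene sieve_yellow 0.96 [ 0.411  -0.0053] 0.8061 [286.6, 139.9, 23.4, 24.0]
scene sieve_yellow 0.78 [ 0.3297 -0.2509] 0.8215 [171.5, 149.9, 26.9, 30.2]
scene sieve_yellow 0.56 [ 0.4048 -0.1201] 0.764 [238.2, 158.1, 25.0, 20.3]
scene sieve_yellow 0.45 [ 0.6174 -0.2368] 0.3357 [221.1, 255.5, 28.1, 15.8]
scene sieve_blue 0.61 [ 0.6193 -0.2377] 0.2506 [223.6, 262.4, 27.2, 14.3]
scene jar_a 0.77 [0.4198 0.2378] 0.8681 [378.5, 119.1, 22.8, 36.2]
scene jar_a 0.75 [ 0.5927 -0.0977] 0.8718 [284.0, 225.0, 21.0, 37.8]
scene jar_a 0.63 [0.5747 0.2659] 1.0003 [418.7, 159.8, 30.0, 38.0]
```

View pics/m12.png

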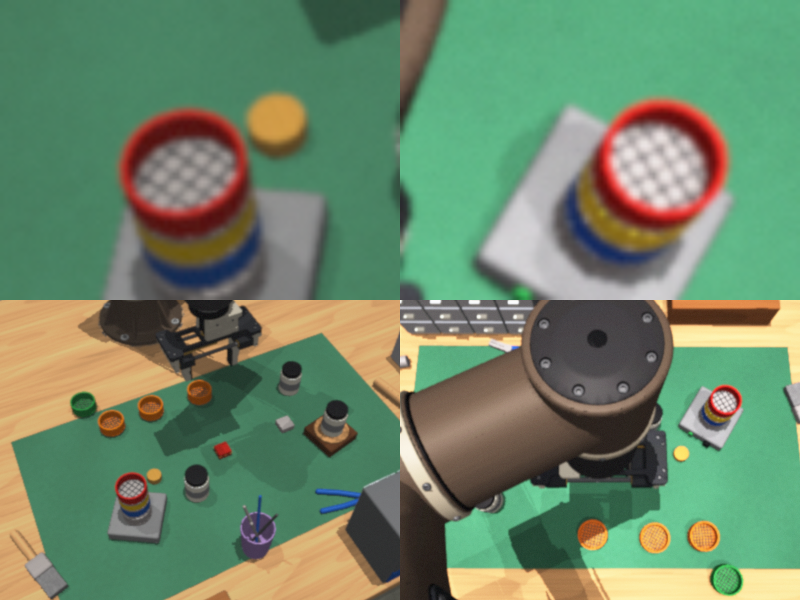

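The stack blue–yellow–red is level and nested, the full jar stands on the cork, the empty jars and the cup of tools are upright, and the gripper is clear of everything. Handing in.

```bash
python3 -c "
from plant import *
print(close_job())"
```

```text
the job is handed in; nothing more can be done
None
```

The job is handed in at about 35 s on the robot's clock: in the last camera views the sieves are nested level on the shaker (blue, yellow, red on top), the full jar (about 4.5 N when lifted) stands on the cork pad, and both empty jars and the cup of tools are upright; the hand-in returned no verdict.

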